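# Drop the meat mallet into its keyed ring

## Task

Put the meat mallet away: draw it out of the white pot and lower it handle-first through the ring of its steel stand. Pressing lightly, turn the mallet until you feel its cross-pin drop into the ring's slots, ease it down until the head sits flush on the ring, and let go. Never load the stand with more than 30 newtons, and leave everything else where it is.

Things in the scene. Friction and masses are not known exactly. Their poses are not given: they have to be found in the camera images.
- mallet: Meat mallet, 0.4 kg (+-20 %), standing head up in the white pot. Head: aluminium block 64 (its x) x 38 (its y) x 44 mm high; grip it from above across the 38 mm. Black round handle 20 mm thick, 115 mm long, down from the middle of the head, the last 15 mm tapering to 10 mm. Origin: centre of the head's underside, on the handle axis; z points up through the head.
- cross_pin (a point): Centre of a steel cross-pin through the mallet's handle, 10 mm below the head. The pin is 6 mm thick, 35 mm long and lies along the mallet's x axis, sticking out 7.5 mm on each side of the handle; both ends are alike, so half a turn of the mallet makes no difference.
- handle_tip (a point): Free lower end of the mallet's handle, on its axis, 115 mm below mallet.
- crock: White ceramic pot, fixed, 130 mm high, 62 mm outer and 44 mm inner diameter, in which the mallet stands at the start with its head lying on the rim. Origin: centre of its underside, z up.
- holder: The mallet's steel stand, fixed: round foot 130 x 10 mm, two 16 mm posts 48 mm to either side along its y, 102 mm high, carrying a ring 76 mm across, 18 mm thick, top 145 mm above the worktop. Origin: centre of the foot's underside, below the ring's centre; z up. The ring is sprung: it yields downwards from about 5 N, then 1 N per mm, to a hard stop after 8 mm (13 N); it does not turn.
- ring_top (a point): Centre of the ring's opening at its top face (sinks with the sprung ring); axes as holder. Round 23 mm bore, its black lining 1 mm below the steel rim. With the pin lying on the lining the head is 12 mm above the ring top; with the pin in the slots it goes down to 0.
- ring_bottom (a point): 18 mm below ring_top. Two slots, one each side of the bore, 7.6 mm wide, out to 19.5 mm from the centre, right through, take the pin. Their direction is fixed in a run but NOT measured: 0.1 to 1.4 rad counterclockwise (from above) of the holder's x axis. When the pin falls in, the pressed ring springs up and the load drops; the mallet then turns only 0.05 rad either way; more loads the ring.
- pepper_mill: Dark wooden pepper mill, 52 mm wide, 130 mm high, loose; leave alone. Origin: centre of its underside.
- salt_jar: Glass jar with wooden cap, 56 mm wide, 75 mm high, loose; leave alone. Origin: centre of its underside.
- bowl: White bowl with cut leek and a skimmer, 250 mm wide, 85 mm high, skimmer handle up to about 190 mm on its +x side, loose; leave alone. Origin: centre of its underside.
- mug: Blue mug, 80 mm wide, 90 mm high, loose; leave alone. Origin: centre of its underside.
- oil_bottle: Green glass bottle, 64 mm wide, 230 mm high, loose; leave alone. Origin: centre of its underside.
- spoon: Steel spoon with a wooden handle, about 150 mm long, lying on the worktop, loose; leave alone. Origin: on the spoon, at worktop level, x along it.
Things that resemble listed ones, but are neither listed nor needed, are in the scene too. Leave any yellow look-alike of the mallet alone.

How it is judged (in metres and radians):
On the way, in this order (a step that is already met when the one before it is completed fails the run):
1. the mallet is lifted out of the pot (height (world z) of handle_tip above 0.135 m), for 0.1 s.
2. the handle hangs down through the ring (z of handle_tip in the frame of ring_top below -0.05 m and horizontal distance between handle_tip and ring_top below 0.012 m), for 0.1 s.
At the end, for the whole second after the job is handed in: The mallet hangs upright (within 0.06 rad) in the ring of its stand, pin in the slots, underside of the head on the ring (within 3 mm, off-centre by less than 6 mm), at rest and released (z of mallet in the frame of ring_top between -0.004 and 0.003 m and horizontal distance between mallet and ring_top below 0.006 m and angle between mallet's own z axis and vertical below 0.06 rad and linear speed of mallet below 0.02 m/s); the robot touches nothing.
It fails at once if the mallet loads the stand with more than 30 N (contact force between mallet and holder above 30 N).
It fails at once if a bystander (mill, jar, bowl, mug, bottle or spoon) is moved by more than 30 mm (distance of any of pepper_mill, salt_jar, bowl, mug, oil_bottle, spoon from where it was at the start of the episode above 0.03 m).
It also fails if it takes over 61 s, if anything falls off the work surface, if the arm or the gripper's body presses on something with over 40 N, if the wrist force passes 120 N, or if a joint passes its speed limit or range.

## Robot

A 7-joint arm with a two-finger parallel gripper is mounted at the origin on the work surface. World frame = base frame: x ahead of the robot, y to its left, z up, the work surface at z = 0. Lengths are in m, angles in degrees, forces in N, time in s.
With the tool pointing down it reaches from about 0.425 to 0.875 m from the base axis. Payload 4.7 kg.
Tool frame: the origin (TCP) lies on the mounting face of the last link; the fingertips stand 182 mm ahead of it and the grasp point (between the pads) lies 164 mm ahead of it; z points along the fingers, y is the line along which they close (so a half turn about z gives the same grasp; the last joint's range is limited). The gripper opens to 87 mm and grips with 3 to 60 N. Pads are 19 mm wide; open, the fingers measure 117 mm over their backs; the gripper's body (75 mm by 190 mm) begins 51 mm behind the grasp point.
Start: joints at [69.219, 18.392, -4.016, 83.108, 1.295, 78.541, -3.26], TCP at [0.239, -0.604, 0.405] pointing down, gripper open.
Joint ranges: [-163.93, 163.93], [-17.29, 119.83], [-79.2, 71.16], [3.27, 140.29], [-89.18, 269.18], [5.43, 117.66], [-154.24, 154.24]. Speed limits (degrees/s): [147.25, 147.25, 180, 180, 180, 180, 180].

## Interface

Orientations are given as [roll, pitch, yaw] about the fixed x, y, z axes, in that order (R = Rz(yaw) Ry(pitch) Rx(roll)).
In Python, from cell import env gives the robot as it stands.
- The arm moves only by the tool servo_tool, never from a script. Its argument "plan" is a list of rows, each an object with "xyz": the shift along the tool's x, y, z in cm, a list of three; "twist": the turn, a rotation vector about the tool's x, y, z in degrees, a list of three; "jaw": the closure, from 0 (fully open) to 1 (shut). In form: [{"xyz": [x, y, z], "twist": [wx, wy, wz], "jaw": jaw}, ...]. A call has 1 to 10 rows; each row is the pose to reach, as a shift and turn from the pose commanded when the call began, along the tool's axes at that moment; what a row does not reach only later rows make up. A row lasts 1/12 s, in which the tool goes at most 41.7 mm and 7.16 degrees, less where a joint would pass 70% of its speed; a pose out of reach is approached as far as the arm can. A call with a gripper value outside its range is refused whole. The fingers move at their own pace and stop on an object; "newtons" is the grip in N (left out, the last holds). Time passes only in rows, so rows that repeat a pose let the fingers close. It gives the time, the measured TCP pose, the force, the opening and the grip force at its end, in the units of the state.
- env.get_obs(): the state, without advancing time (a new reading comes with each control period).
- env.read_camera(name): name is "side" or "top"; returns a dict with "img" (400x640x3 uint8, red, green, blue), "camera_matrix" (3x3 intrinsics, pixels), "R" (3x3) and "t" (3): a world point X has camera coordinates R X + t. Camera axes: x right, y down, z forward; pixel columns grow to the right and rows downward; lengths in m; the calibration is good to about 2 mm. A picture is of the moment at which its call begins. There is no depth.
- env.sign_off(): hands the job in; it is judged then, once.
The state is a dict: "time_s": time; "qpos": joint angles; "joint_velocities": joint speeds; "effort": joint torques, N m; "tool_pos": TCP position; "tool_rot": TCP orientation; "force": force on the tool from outside, world axes, zero at the start; "wrist_torque": the same for the moment, N m; "grip_width": finger opening in m; "grasp_force": force on a finger pad.
Only numpy, scipy, OpenCV 4.12 (cv2) and the standard library are available. Lean on these libraries where they do the work, as an engineer would, in place of code of your own. Each camera call takes 0.05 s, during which the arm holds its last target. There are 200 camera calls.

## Working session

There is one attempt and no reset: what is moved stays moved. The work goes in short steps, Python scripts to look and compute and a tool call to move; the robot and the scene stay as the last step left them, time stands still between calls to the robot, and variables do not carry over. Pictures are saved under pics/ and viewed, at most 10 in all, crops included, and the job is handed in when it is done.

Besides the shell and the picture viewer there is one more tool, called after "Request:" as a command line: name --argument value ..., lists and objects as JSON in quotes. servo_tool: Moves the arm, as the interface text tells. Its arguments: {"type":"object","properties":{"plan":{"type":"array","items":{"type":"object","properties":{"xyz":{"type":"array","items":{"type":"number"}},"twist":{"type":"array","items":{"type":"number"}},"jaw":{"type":"number"}}}},"newtons":{"type":"number"}},"required":["plan"]}

```bash
mkdir -p pics; ls; python3 - <<'E'
from cell import env
import cv2
o=env.get_obs();print(o)
for n in("side","top"):
    c=env.read_camera(n);cv2.imwrite(f"pics/{n}0.png",c["img"][:,:,::-1]);print(n,c["camera_matrix"],c["R"],c["t"])
E
```

```text
pics
{'time_s': 0.0, 'qpos': array([69.2193669 , 18.44063608, -4.01521594, 83.17416515,  1.29532457,
       78.54122207, -3.25914371]), 'joint_velocities': array([ 0.04526484,  0.00990046, -0.07740157, -0.04069946,  0.04545033,
        0.09949593,  0.05177756]), 'effort': array([-1.95678736e-04, -4.91286349e+01, -4.03940147e-01, -3.12532282e+01,
       -6.39695465e-02,  4.37951228e-02,  1.73227936e-04]), 'tool_pos': array([ 0.23905175, -0.60423068,  0.40364973]), 'tool_rot': array([-1.79889237e+02,  6.14279203e-03,  2.15909941e+01]), 'force': array([-0.08127183,  1.13613138, -0.09981231]), 'wrist_torque': array([ 0.00638847,  0.00584584, -0.0515733 ]), 'grasp_force': 0.0, 'grip_width': 0.08676136085785395}
side [[443.36770787   0.         322.90338654]
 [  0.         443.36770787 200.51007249]
 [  0.           0.           1.        ]] [[-0.95900968 -0.28269218  0.01963568]
 [-0.20125992  0.6306993  -0.74947504]
 [ 0.19948652 -0.72270569 -0.66174135]] [0.56970303 0.19712931 1.13357365]
top [[370.24641554   0.         322.9997409 ]
 [  0.         370.24641554 198.255774  ]
 [  0.           0.           1.        ]] [[-0.02973151 -0.99950843  0.0099469 ]
 [-0.98891738  0.0279654  -0.14580929]
 [ 0.14545945 -0.01417179 -0.98926271]] [0.00945084 0.61241547 1.19676417]
```

View pics/side0.png

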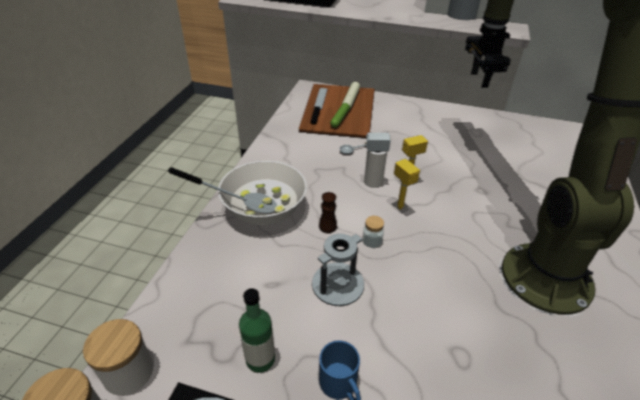

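View pics/top0.png

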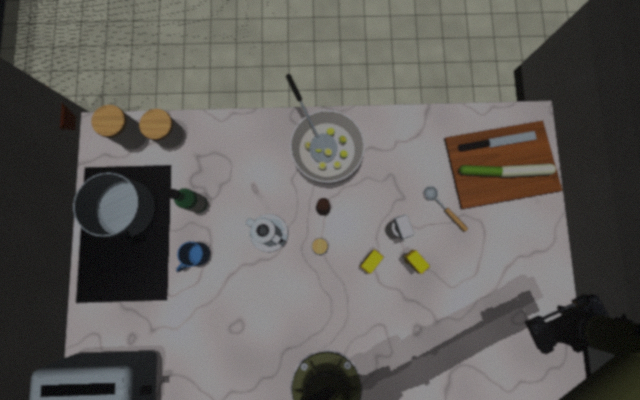

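The side view shows the mallet at (378,143) and the ring at (341,246). The top view shows the mallet at (402,228) and the ring at (264,231). I'll enlarge all four.

```bash
python3 - <<'E'
import cv2,numpy as np
s=cv2.imread("pics/side0.png");t=cv2.imread("pics/top0.png")
def c(i,x,y):
    k=cv2.resize(i[y:y+37,x:x+50],(400,296),interpolation=cv2.INTER_CUBIC)
    for a in range(0,50,10): cv2.putText(k,str(x+a),(a*8,10),0,.33,(0,0,255));cv2.line(k,(a*8,0),(a*8,295),(0,0,255),1) if 0 else cv2.line(k,(a*8,12),(a*8,18),(0,0,255),1)
    for a in range(0,37,5): cv2.putText(k,str(y+a),(8,a*8+4),0,.33,(0,0,255));cv2.line(k,(0,a*8),(6,a*8),(0,0,255),1)
    return k
cv2.imwrite("pics/crop0.png",np.vstack([np.hstack([c(s,353,125),c(s,316,230)]),np.hstack([c(t,375,212),c(t,240,215)])]))
E
```

```text
(no output)
```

View pics/crop0.png

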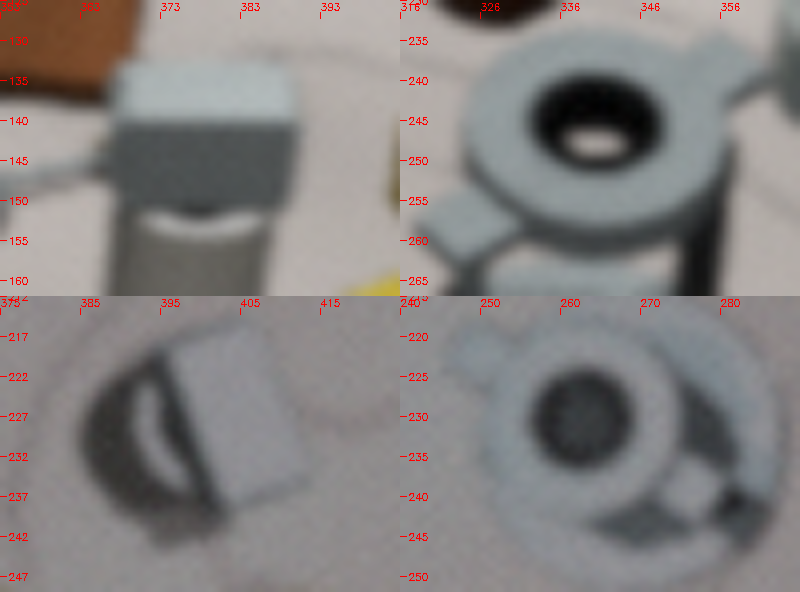

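The crop shows the mallet's top-face corners at side (368,133), (389.5,133), (390,140), (367,140) and top (396.5,219), (405,215.5), (413,235), (403.5,238). The bore centre is at side (340.4,245.2) and top (262.9,230.2), and the lugs are visible either side of it. Next I triangulate.

```bash
cat > h.py <<'E'
import numpy as np,cv2
C={"side":([[443.368,0,322.903],[0,443.368,200.51],[0,0,1]],[[-0.95900968,-0.28269218,0.01963568],[-0.20125992,0.6306993,-0.74947504],[0.19948652,-0.72270569,-0.66174135]],[0.56970303,0.19712931,1.13357365]),
"top":([[370.246,0,323.0],[0,370.246,198.256],[0,0,1]],[[-0.02973151,-0.99950843,0.0099469],[-0.98891738,0.0279654,-0.14580929],[0.14545945,-0.01417179,-0.98926271]],[0.00945084,0.61241547,1.19676417])}
def proj(n,X):
    K,R,t=[np.array(a) for a in C[n]]; p=(K@(R@np.atleast_2d(X).T+t[:,None])); return (p[:2]/p[2]).T
def tri(ps,pt):
    P=[np.array(C[n][0])@np.c_[np.array(C[n][1]),C[n][2]] for n in("side","top")]
    X=cv2.triangulatePoints(P[0],P[1],np.array(ps,float).reshape(2,1),np.array(pt,float).reshape(2,1)).ravel(); return X[:3]/X[3]
E
python3 - <<'E'
from h import *
from scipy.optimize import least_squares
for n,a,b in [("ring",(340.0,244.8),(262.4,229.7)),("lugA",(359.2,238.2),(249.9,221.9)),("lugB",(323.5,257.5),(275.7,238.1)),("headtop",(378.1,136.2),(404.1,226.5))]: print(n,tri(a,b).round(4))
S=np.array([(368,132.9),(389.5,132.9),(390.1,140.2),(366.8,140.2)])-.5
T=np.array([(396.5,219),(405.2,215.5),(413.1,235),(403.5,238.1)])-.5
def corners(p):
    x,y,z,w=p;c,s=np.cos(w),np.sin(w)
    L=np.array([(.032,.019),(.032,-.019),(-.032,-.019),(-.032,.019)])
    return np.array([(x+c*a-s*b,y+s*a+c*b,z) for a,b in L])
from scipy.spatial.distance import cdist
from scipy.optimize import linear_sum_assignment as lsa
def r(p):
    k=corners(p);o=[]
    for n,q in(("side",S),("top",T)):
        m=proj(n,k);i,j=lsa(cdist(m,q));o.append((m[i]-q[j]).ravel())
    return np.concatenate(o)
x0=tri((378.1,136.2),(404.1,226.5))
for w in np.arange(0,3.1,.4):
    f=least_squares(r,[*x0,w]);print(w,f.cost.round(2),f.x.round(4),np.rad2deg(f.x[3]).round(1))
print(f.fun.round(1))
E
```

```text
ring [0.5047 0.1798 0.1446]
lugA [0.486  0.2041 0.2064]
lugB [0.5206 0.1571 0.0658]
headtop [ 0.5017 -0.2453  0.1728]
0.0 6.64 [ 0.502  -0.2452  0.1734  0.2844] 16.3
0.4 6.64 [ 0.502  -0.2452  0.1734  0.2844] 16.3
0.8 6.64 [ 0.502  -0.2452  0.1734  0.2844] 16.3
1.2000000000000002 155.19 [ 0.502  -0.2453  0.1736  1.8182] 104.2
1.6 155.19 [ 0.502  -0.2453  0.1736  1.8182] 104.2
2.0 155.19 [ 0.502  -0.2453  0.1736  1.8182] 104.2
2.4000000000000004 155.19 [ 0.502  -0.2453  0.1736  1.8182] 104.2
2.8000000000000003 6.64 [ 0.502  -0.2452  0.1734  3.4259] 196.3
[-0.8  0.3  0.   0.2  1.2 -0.2 -0.9 -0.1  1.2  0.2 -1.3  1.1 -1.5 -0.3
  1.7 -0.7]
```

```bash
python3 - <<'E'
from h import *
for n,a,b in [("lugA",(359.2,238.2),(275.7,238.1)),("lugB",(323.5,257.5),(249.9,221.9)),("yel1",(407,170),(372,262)),("yel2",(414,146),(417,261)),("y1x",(407,170),(417,261)),("mill",(328,195),(323,206)),("jar",(374,219),(320,245)),("bottle",(251,295),(177,194)),("mug",(340,350),(193,253))]: print(n,tri(a,b).round(3))
a,b=tri((359.2,238.2),(275.7,238.1)),tri((323.5,257.5),(249.9,221.9));print(np.linalg.norm(a-b),np.rad2deg(np.arctan2(*(b-a)[1::-1])))
E
```

```text
lugA [0.473 0.14  0.138]
lugB [0.531 0.22  0.135]
yel1 [ 0.399 -0.149  0.143]
yel2 [ 0.397 -0.287  0.133]
y1x [ 0.401 -0.317  0.019]
mill [ 0.581 -0.006  0.121]
jar [0.455 0.006 0.081]
bottle [0.613 0.415 0.216]
mug [0.442 0.405 0.096]
0.09887840662730384 53.60520940896166
```

Request:
servo_tool --plan '[{"xyz": [7.5,-4.7,0],"twist": [0,0,1],"jaw": 0},{"xyz": [11.3,-7.1,0],"twist": [0,0,2],"jaw": 0},{"xyz": [15,-9.5,0],"twist": [0,0,3],"jaw": 0},{"xyz": [18.8,-11.8,0],"twist": [0,0,4],"jaw": 0},{"xyz": [22.6,-14.2,0],"twist": [0,0,5],"jaw": 0},{"xyz": [26.3,-16.6,0],"twist": [0,0,5.3],"jaw": 0},{"xyz": [30,-19,0],"twist": [0,0,5.3],"jaw": 0},{"xyz": [33.9,-21.3,0],"twist": [0,0,5.3],"jaw": 0},{"xyz": [37.7,-23.7,0],"twist": [0,0,5.3],"jaw": 0},{"xyz": [37.7,-23.7,0],"twist": [0,0,5.3],"jaw": 0}]' --newtons 40

```text
time_s: 0.93
tool_pos: [0.4861, -0.2664, 0.4046]
tool_rot: [180.0, 0.0, 16.3]
force: [0.2, 0.2, -0.8]
grip_width: 0.0872
grasp_force: 0.0
```

Request:
servo_tool --plan '[{"xyz": [0,0,0],"twist": [0,0,0],"jaw": 0},{"xyz": [0,0,0],"twist": [0,0,0],"jaw": 0},{"xyz": [0,0,0],"twist": [0,0,0],"jaw": 0}]'

```text
time_s: 1.18
tool_pos: [0.4852, -0.2686, 0.4043]
tool_rot: [180.0, 0.1, 16.3]
force: [-0.0, -0.2, 0.8]
grip_width: 0.0868
grasp_force: 0.0
```

Request:
servo_tool --plan '[{"xyz": [2.3,-1.8,0],"twist": [0,0,0],"jaw": 0},{"xyz": [2.3,-1.8,0],"twist": [0,0,0],"jaw": 0},{"xyz": [2.3,-1.8,3],"twist": [0,0,0],"jaw": 0},{"xyz": [2.3,-1.8,6],"twist": [0,0,0],"jaw": 0},{"xyz": [2.3,-1.8,8.2],"twist": [0,0,0],"jaw": 0},{"xyz": [2.3,-1.8,8.2],"twist": [0,0,0],"jaw": 0},{"xyz": [2.3,-1.8,8.2],"twist": [0,0,0],"jaw": 0.5},{"xyz": [2.3,-1.8,8.2],"twist": [0,0,0],"jaw": 1},{"xyz": [2.3,-1.8,8.2],"twist": [0,0,0],"jaw": 1},{"xyz": [2.3,-1.8,8.2],"twist": [0,0,0],"jaw": 1}]' --newtons 40

```text
time_s: 2.02
tool_pos: [0.503, -0.2451, 0.3246]
tool_rot: [179.9, -0.1, 16.3]
force: [0.4, 0.5, -0.3]
grip_width: 0.0678
grasp_force: 0.0
```

Request:
servo_tool --plan '[{"xyz": [0,0,0],"twist": [0,0,0],"jaw": 1},{"xyz": [0,0,0],"twist": [0,0,0],"jaw": 1},{"xyz": [0,0,0],"twist": [0,0,0],"jaw": 1},{"xyz": [0,0,0],"twist": [0,0,0],"jaw": 1}]'

```text
time_s: 2.35
tool_pos: [0.5026, -0.2446, 0.323]
tool_rot: [180.0, -0.0, 16.3]
force: [-1.0, 0.5, 0.6]
grip_width: 0.0417
grasp_force: 0.0
```

Request:
servo_tool --plan '[{"xyz": [0,0,0],"twist": [0,0,0],"jaw": 1},{"xyz": [0,0,0],"twist": [0,0,0],"jaw": 1},{"xyz": [0,0,0],"twist": [0,0,0],"jaw": 1},{"xyz": [0,0,0],"twist": [0,0,0],"jaw": 1},{"xyz": [0,0,0],"twist": [0,0,0],"jaw": 1}]' --newtons 55

```text
time_s: 2.77
tool_pos: [0.5026, -0.245, 0.323]
tool_rot: [180.0, -0.0, 16.3]
force: [0.5, -1.7, 1.9]
grip_width: 0.0374
grasp_force: 54.9
```

Request:
servo_tool --plan '[{"xyz": [0,0,-2],"twist": [0,0,0],"jaw": 1},{"xyz": [0,0,-4],"twist": [0,0,0],"jaw": 1},{"xyz": [0,0,-6],"twist": [0,0,0],"jaw": 1},{"xyz": [0,0,-8],"twist": [0,0,0],"jaw": 1},{"xyz": [0,0,-10],"twist": [0,0,0],"jaw": 1},{"xyz": [0,0,-12],"twist": [0,0,0],"jaw": 1},{"xyz": [0,0,-14],"twist": [0,0,0],"jaw": 1},{"xyz": [0,0,-16],"twist": [0,0,0],"jaw": 1},{"xyz": [0,0,-17],"twist": [0,0,0],"jaw": 1},{"xyz": [0,0,-17],"twist": [0,0,0],"jaw": 1}]'

```text
time_s: 3.6
tool_pos: [0.5029, -0.2443, 0.4943]
tool_rot: [179.9, -0.1, 16.3]
force: [0.6, 0.3, -3.8]
grip_width: 0.0378
grasp_force: 54.9
```

Request:
servo_tool --plan '[{"xyz": [0.6,-2,0],"twist": [0,0,-3],"jaw": 1},{"xyz": [1.7,-5.5,0],"twist": [0,0,-6],"jaw": 1},{"xyz": [2.8,-9.1,0],"twist": [0,0,-9],"jaw": 1},{"xyz": [3.9,-12.7,0],"twist": [0,0,-12],"jaw": 1},{"xyz": [5,-16.3,0],"twist": [0,0,-15],"jaw": 1},{"xyz": [6.1,-19.9,0],"twist": [0,0,-18],"jaw": 1},{"xyz": [7.2,-23.5,0],"twist": [0,0,-21],"jaw": 1},{"xyz": [8.3,-27.1,0],"twist": [0,0,-24],"jaw": 1},{"xyz": [9.4,-30.7,0],"twist": [0,0,-28],"jaw": 1},{"xyz": [10.2,-34,0],"twist": [0,0,-31.7],"jaw": 1}]'

```text
time_s: 4.43
tool_pos: [0.504, 0.1131, 0.4907]
tool_rot: [-179.9, 0.1, 48.3]
force: [0.2, 0.1, -3.2]
grip_width: 0.0375
grasp_force: 54.9
```

Request:
servo_tool --plan '[{"xyz": [2.5,-2.3,0],"twist": [0,0,0],"jaw": 1},{"xyz": [4.5,-4,0],"twist": [0,0,0],"jaw": 1},{"xyz": [5.1,-4.6,0],"twist": [0,0,0],"jaw": 1},{"xyz": [5.1,-4.6,1],"twist": [0,0,0],"jaw": 1},{"xyz": [5.1,-4.6,2],"twist": [0,0,0],"jaw": 1},{"xyz": [5.1,-4.6,2.3],"twist": [0,0,0],"jaw": 1},{"xyz": [5.1,-4.6,2.3],"twist": [0,0,0],"jaw": 1},{"xyz": [5.1,-4.6,2.3],"twist": [0,0,0],"jaw": 1},{"xyz": [5.1,-4.6,2.3],"twist": [0,0,0],"jaw": 1}]'

```text
time_s: 5.18
tool_pos: [0.5053, 0.1779, 0.4698]
tool_rot: [180.0, 0.0, 47.9]
force: [-0.0, -0.8, -3.7]
grip_width: 0.0376
grasp_force: 54.9
```

```bash
cat > look.py <<'E'
import sys,cv2,numpy as np
from cell import env
n=sys.argv[1];o=env.get_obs();print(o["tool_pos"].round(4),o["tool_rot"].round(2),o["qpos"].round(1),o["force"].round(1))
ims={k:env.read_camera(k)["img"][:,:,::-1] for k in("side","top")}
for k in ims: cv2.imwrite(f"pics/{k}{n}.png",ims[k])
def c(i,x,y,w=66,h=98,s=6):
    k=cv2.resize(i[y:y+h,x:x+w],(w*s,h*s),interpolation=cv2.INTER_CUBIC)
    for a in range(0,w,10): cv2.putText(k,str(x+a),(a*s,10),0,.33,(0,0,255));cv2.line(k,(a*s,12),(a*s,18),(0,0,255),1)
    for a in range(0,h,10): cv2.putText(k,str(y+a),(8,a*s+4),0,.33,(0,0,255));cv2.line(k,(0,a*s),(6,a*s),(0,0,255),1)
    return k
cv2.imwrite(f"pics/crop{n}.png",np.hstack([c(ims["side"],308,175),c(ims["top"],225,180)]))
E
python3 look.py 1
```

```text
[0.5053 0.1779 0.4698] [179.98   0.    47.88] [ 18.4   5.8 -43.3  92.3   4.   83.5 -67.4] [-0.  -0.8 -3.7]
```

View pics/crop1.png

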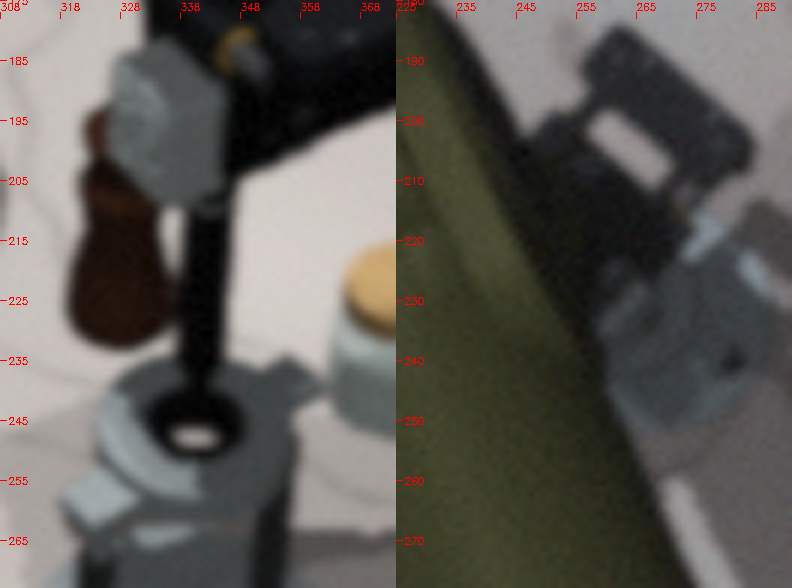

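The side crop shows the handle axis running from about (344,208) to (341.5,235). The tip is just over the dark bore (340.5,245), and the arm blocks the top view. I'll compare this with the projection.

```bash
python3 - <<'E'
from h import *
d=.4698-.323
for xy in [(.5053-.0006,.1779-.0007),(.5047,.1798),(.5097,.1798)]:
    print(proj("side",[[*xy,z] for z in(.13+d,.25,.20,.175,.015+d,.1446)]).round(1).tolist())
im=cv2.imread("pics/side1.png").astype(int).sum(2)
for v in (212,216,220,224,228,231):
    print(v,im[v,330:356].tolist())
E
```

```text
[[342.6, 200.4], [342.0, 209.9], [340.9, 226.7], [340.4, 234.6], [340.1, 238.7], [339.8, 243.9]]
[[342.3, 201.2], [341.7, 210.7], [340.6, 227.4], [340.1, 235.4], [339.8, 239.5], [339.5, 244.7]]
[[340.0, 200.7], [339.4, 210.2], [338.4, 227.0], [337.9, 234.9], [337.7, 239.0], [337.4, 244.2]]
212 [48, 43, 42, 103, 270, 451, 534, 484, 315, 147, 45, 32, 24, 17, 33, 73, 250, 460, 575, 615, 619, 618, 618, 619, 613, 616]
216 [46, 51, 51, 63, 162, 327, 439, 404, 251, 95, 37, 32, 15, 11, 27, 95, 278, 473, 582, 617, 618, 618, 621, 622, 623, 622]
220 [58, 50, 36, 52, 62, 129, 199, 200, 124, 54, 3, 12, 23, 20, 41, 149, 339, 503, 594, 621, 621, 624, 621, 623, 624, 619]
224 [60, 53, 54, 51, 47, 61, 79, 69, 42, 25, 25, 17, 19, 22, 73, 238, 440, 564, 608, 617, 620, 616, 617, 618, 619, 622]
228 [59, 64, 53, 48, 63, 86, 103, 92, 60, 33, 25, 11, 9, 27, 85, 261, 463, 576, 606, 612, 610, 613, 615, 612, 612, 612]
231 [79, 106, 158, 254, 346, 407, 376, 251, 113, 29, 26, 18, 8, 30, 111, 271, 439, 538, 560, 572, 579, 589, 596, 600, 606, 603]
```

Request:
servo_tool --plan '[{"xyz": [0.19,-0.17,0],"twist": [0,0,0],"jaw": 1},{"xyz": [0.19,-0.17,0.5],"twist": [0,0,0],"jaw": 1},{"xyz": [0.19,-0.17,1],"twist": [0,0,0],"jaw": 1},{"xyz": [0.19,-0.17,1.5],"twist": [0,0,0],"jaw": 1},{"xyz": [0.19,-0.17,2],"twist": [0,0,0],"jaw": 1},{"xyz": [0.19,-0.17,2.4],"twist": [0,0,0],"jaw": 1},{"xyz": [0.19,-0.17,2.8],"twist": [0,0,0],"jaw": 1},{"xyz": [0.19,-0.17,2.8],"twist": [0,0,0],"jaw": 1}]'

```text
time_s: 5.95
tool_pos: [0.5048, 0.1814, 0.4405]
tool_rot: [-179.9, 0.1, 48.0]
force: [0.1, -0.7, -4.1]
grip_width: 0.0373
grasp_force: 54.9
```

Request:
servo_tool --plan '[{"xyz": [0,0,0.3],"twist": [0,0,0],"jaw": 1},{"xyz": [0,0,0.6],"twist": [0,0,0],"jaw": 1},{"xyz": [0,0,0.9],"twist": [0,0,0],"jaw": 1},{"xyz": [0,0,1.2],"twist": [0,0,0],"jaw": 1},{"xyz": [0,0,1.2],"twist": [0,0,0],"jaw": 1},{"xyz": [0,0,1.2],"twist": [0,0,0],"jaw": 1}]'

```text
time_s: 6.45
tool_pos: [0.505, 0.1815, 0.4295]
tool_rot: [-180.0, 0.0, 48.0]
force: [-0.5, 0.3, -3.6]
grip_width: 0.0373
grasp_force: 54.9
```

Request:
servo_tool --plan '[{"xyz": [0,0,0.5],"twist": [0,0,0],"jaw": 1},{"xyz": [0,0,1],"twist": [0,0,0],"jaw": 1},{"xyz": [0,0,1.5],"twist": [0,0,0],"jaw": 1},{"xyz": [0,0,2],"twist": [0,0,0],"jaw": 1},{"xyz": [0,0,2.5],"twist": [0,0,0],"jaw": 1},{"xyz": [0,0,3],"twist": [0,0,0],"jaw": 1},{"xyz": [0,0,3.5],"twist": [0,0,0],"jaw": 1},{"xyz": [0,0,3.5],"twist": [0,0,0],"jaw": 1},{"xyz": [0,0,3.5],"twist": [0,0,0],"jaw": 1}]'

```text
time_s: 7.2
tool_pos: [0.5049, 0.1815, 0.3943]
tool_rot: [-180.0, 0.0, 48.0]
force: [0.6, -0.4, -3.6]
grip_width: 0.0376
grasp_force: 54.9
```

Request:
servo_tool --plan '[{"xyz": [0,0,0.5],"twist": [0,0,0],"jaw": 1},{"xyz": [0,0,1],"twist": [0,0,0],"jaw": 1},{"xyz": [0,0,1.5],"twist": [0,0,0],"jaw": 1},{"xyz": [0,0,2],"twist": [0,0,0],"jaw": 1},{"xyz": [0,0,2.5],"twist": [0,0,0],"jaw": 1},{"xyz": [0,0,3],"twist": [0,0,0],"jaw": 1},{"xyz": [0,0,3.5],"twist": [0,0,0],"jaw": 1},{"xyz": [0,0,3.8],"twist": [0,0,0],"jaw": 1},{"xyz": [0,0,3.8],"twist": [0,0,0],"jaw": 1},{"xyz": [0,0,3.8],"twist": [0,0,0],"jaw": 1}]'

```text
time_s: 8.03
tool_pos: [0.505, 0.1816, 0.3566]
tool_rot: [-180.0, 0.0, 48.0]
force: [0.4, -0.8, -3.2]
grip_width: 0.0375
grasp_force: 54.9
```

Request:
servo_tool --plan '[{"xyz": [0,0,0.2],"twist": [0,0,0],"jaw": 1},{"xyz": [0,0,0.4],"twist": [0,0,0],"jaw": 1},{"xyz": [0,0,0.6],"twist": [0,0,0],"jaw": 1},{"xyz": [0,0,0.8],"twist": [0,0,0],"jaw": 1},{"xyz": [0,0,0.8],"twist": [0,0,0],"jaw": 1},{"xyz": [0,0,0.8],"twist": [0,0,0],"jaw": 1}]'

```text
time_s: 8.53
tool_pos: [0.5051, 0.1816, 0.3494]
tool_rot: [180.0, -0.0, 48.0]
force: [-1.2, 0.0, 1.2]
grip_width: 0.0378
grasp_force: 54.9
```

Request:
servo_tool --plan '[{"xyz": [0,0,0.1],"twist": [0,0,0],"jaw": 1},{"xyz": [0,0,0.2],"twist": [0,0,0],"jaw": 1},{"xyz": [0,0,0.3],"twist": [0,0,0],"jaw": 1},{"xyz": [0,0,0.3],"twist": [0,0,0],"jaw": 1},{"xyz": [0,0,0.3],"twist": [0,0,0],"jaw": 1}]'

```text
time_s: 8.95
tool_pos: [0.5051, 0.1816, 0.3461]
tool_rot: [180.0, -0.0, 48.0]
force: [-2.2, -1.7, 4.4]
grip_width: 0.0377
grasp_force: 54.9
```

Request:
servo_tool --plan '[{"xyz": [0,0,0],"twist": [0,0,1.3],"jaw": 1},{"xyz": [0,0,0],"twist": [0,0,2.6],"jaw": 1},{"xyz": [0,0,0],"twist": [0,0,4],"jaw": 1},{"xyz": [0,0,0],"twist": [0,0,4],"jaw": 1}]'

```text
time_s: 9.28
tool_pos: [0.5052, 0.1816, 0.346]
tool_rot: [180.0, -0.0, 43.9]
force: [-0.2, 0.1, 4.6]
grip_width: 0.0376
grasp_force: 54.9
```

Request:
servo_tool --plan '[{"xyz": [0,0,0],"twist": [0,0,1.3],"jaw": 1},{"xyz": [0,0,0],"twist": [0,0,2.6],"jaw": 1},{"xyz": [0,0,0],"twist": [0,0,4],"jaw": 1},{"xyz": [0,0,0],"twist": [0,0,4],"jaw": 1}]'

```text
time_s: 9.62
tool_pos: [0.5053, 0.1815, 0.3459]
tool_rot: [180.0, -0.0, 39.9]
force: [1.0, -1.0, 4.5]
grip_width: 0.0375
grasp_force: 54.9
```

Request:
servo_tool --plan '[{"xyz": [0,0,0],"twist": [0,0,1.3],"jaw": 1},{"xyz": [0,0,0],"twist": [0,0,2.6],"jaw": 1},{"xyz": [0,0,0],"twist": [0,0,4],"jaw": 1},{"xyz": [0,0,0],"twist": [0,0,4],"jaw": 1}]'

```text
time_s: 9.95
tool_pos: [0.505, 0.1818, 0.3458]
tool_rot: [-180.0, -0.0, 35.9]
force: [-0.2, 0.8, 5.0]
grip_width: 0.0379
grasp_force: 54.9
```

Request:
servo_tool --plan '[{"xyz": [0,0,0],"twist": [0,0,1.3],"jaw": 1},{"xyz": [0,0,0],"twist": [0,0,2.6],"jaw": 1},{"xyz": [0,0,0],"twist": [0,0,4],"jaw": 1},{"xyz": [0,0,0],"twist": [0,0,4],"jaw": 1}]'

```text
time_s: 10.28
tool_pos: [0.5048, 0.1821, 0.3457]
tool_rot: [-180.0, -0.0, 31.9]
force: [-0.1, 2.3, 5.3]
grip_width: 0.0377
grasp_force: 55.0
```

Request:
servo_tool --plan '[{"xyz": [0,0,0],"twist": [0,0,1.3],"jaw": 1},{"xyz": [0,0,0],"twist": [0,0,2.6],"jaw": 1},{"xyz": [0,0,0],"twist": [0,0,4],"jaw": 1},{"xyz": [0,0,0],"twist": [0,0,4],"jaw": 1}]'

```text
time_s: 10.62
tool_pos: [0.5051, 0.1813, 0.3455]
tool_rot: [180.0, 0.0, 27.9]
force: [0.7, 2.4, 2.8]
grip_width: 0.0375
grasp_force: 54.9
```

Request:
servo_tool --plan '[{"xyz": [0,0,0],"twist": [0,0,1],"jaw": 1},{"xyz": [0,0,0],"twist": [0,0,2],"jaw": 1},{"xyz": [0,0,0],"twist": [0,0,2],"jaw": 1}]'

```text
time_s: 10.87
tool_pos: [0.505, 0.1813, 0.3454]
tool_rot: [180.0, 0.0, 25.9]
force: [0.2, 1.2, 1.9]
grip_width: 0.0378
grasp_force: 54.9
```

Request:
servo_tool --plan '[{"xyz": [0,0,0],"twist": [0,0,1],"jaw": 1},{"xyz": [0,0,0],"twist": [0,0,2],"jaw": 1},{"xyz": [0,0,0],"twist": [0,0,2],"jaw": 1}]'

```text
time_s: 11.12
tool_pos: [0.5045, 0.1809, 0.3444]
tool_rot: [180.0, 0.2, 23.9]
force: [-0.2, -0.1, -3.7]
grip_width: 0.0376
grasp_force: 54.9
```

```bash
python3 - <<'E'
from cell import env
import numpy as np
for i in range(6):
    o=env.get_obs();print(o["force"].round(1),o["wrist_torque"].round(3),o["tool_pos"].round(4))
    env.read_camera("side")
E
```

```text
[-0.2 -0.1 -3.7] [0.144 0.037 0.018] [0.5045 0.1809 0.3444]
[ 0.1 -0.1 -4.3] [0.041 0.042 0.026] [0.5045 0.181  0.3445]
[-0.1  0.3 -4. ] [ 0.048  0.002 -0.012] [0.5045 0.181  0.3446]
[-0.8  1.4 -4.5] [0.029 0.013 0.028] [0.5046 0.1811 0.3448]
[-0.3  0.7 -4.3] [-0.016 -0.004  0.023] [0.5047 0.1812 0.345 ]
[ 0.   0.4 -4.1] [-0.059 -0.03   0.02 ] [0.5048 0.1812 0.3452]
```

The load fell from about 5.5 N to zero at yaw 24°, so the pin is in the slots. Now I ease it down.

Request:
servo_tool --plan '[{"xyz": [0,0,0],"twist": [0,0,0.8],"jaw": 1},{"xyz": [0,0,0.1],"twist": [0,0,0.8],"jaw": 1},{"xyz": [0,0,0.2],"twist": [0,0,0.8],"jaw": 1},{"xyz": [0,0,0.3],"twist": [0,0,0.8],"jaw": 1},{"xyz": [0,0,0.4],"twist": [0,0,0.8],"jaw": 1},{"xyz": [0,0,0.4],"twist": [0,0,0.8],"jaw": 1},{"xyz": [0,0,0.4],"twist": [0,0,0.8],"jaw": 1}]'

```text
time_s: 12.0
tool_pos: [0.505, 0.1815, 0.3416]
tool_rot: [180.0, 0.0, 23.2]
force: [-0.8, -0.2, -3.9]
grip_width: 0.0379
grasp_force: 54.9
```

Request:
servo_tool --plan '[{"xyz": [0,0,0.1],"twist": [0,0,0],"jaw": 1},{"xyz": [0,0,0.2],"twist": [0,0,0],"jaw": 1},{"xyz": [0,0,0.3],"twist": [0,0,0],"jaw": 1},{"xyz": [0,0,0.35],"twist": [0,0,0],"jaw": 1},{"xyz": [0,0,0.35],"twist": [0,0,0],"jaw": 1},{"xyz": [0,0,0.35],"twist": [0,0,0],"jaw": 1}]'

```text
time_s: 12.5
tool_pos: [0.505, 0.1815, 0.3382]
tool_rot: [180.0, 0.0, 23.2]
force: [-0.6, 0.7, -3.8]
grip_width: 0.0375
grasp_force: 54.9
```

Request:
servo_tool --plan '[{"xyz": [0,0,0.05],"twist": [0,0,0],"jaw": 1},{"xyz": [0,0,0.1],"twist": [0,0,0],"jaw": 1},{"xyz": [0,0,0.15],"twist": [0,0,0],"jaw": 1},{"xyz": [0,0,0.15],"twist": [0,0,0],"jaw": 1},{"xyz": [0,0,0.15],"twist": [0,0,0],"jaw": 1}]'

```text
time_s: 12.92
tool_pos: [0.505, 0.1816, 0.3372]
tool_rot: [180.0, -0.0, 23.2]
force: [-2.2, -1.2, 2.7]
grip_width: 0.0376
grasp_force: 54.9
```

Request:
servo_tool --plan '[{"xyz": [0,0,-0.05],"twist": [0,0,0],"jaw": 1},{"xyz": [0,0,-0.05],"twist": [0,0,0],"jaw": 0.5},{"xyz": [0,0,-0.05],"twist": [0,0,0],"jaw": 0.4},{"xyz": [0,0,-0.05],"twist": [0,0,0],"jaw": 0.3},{"xyz": [0,0,-0.05],"twist": [0,0,0],"jaw": 0.2},{"xyz": [0,0,-0.05],"twist": [0,0,0],"jaw": 0.1},{"xyz": [0,0,-0.05],"twist": [0,0,0],"jaw": 0.1},{"xyz": [0,0,-0.05],"twist": [0,0,0],"jaw": 0.1}]'

```text
time_s: 13.58
tool_pos: [0.505, 0.1816, 0.3372]
tool_rot: [180.0, -0.0, 23.2]
force: [0.6, -0.7, -0.1]
grip_width: 0.0745
grasp_force: 0.0
```

```bash
python3 look.py 2
```

```text
[0.505  0.1816 0.3372] [180.    -0.    23.19] [ 14.4  10.6 -40.7 103.2   7.4  68.9 -95.2] [ 0.6 -0.7 -0.1]
```

View pics/crop2.png

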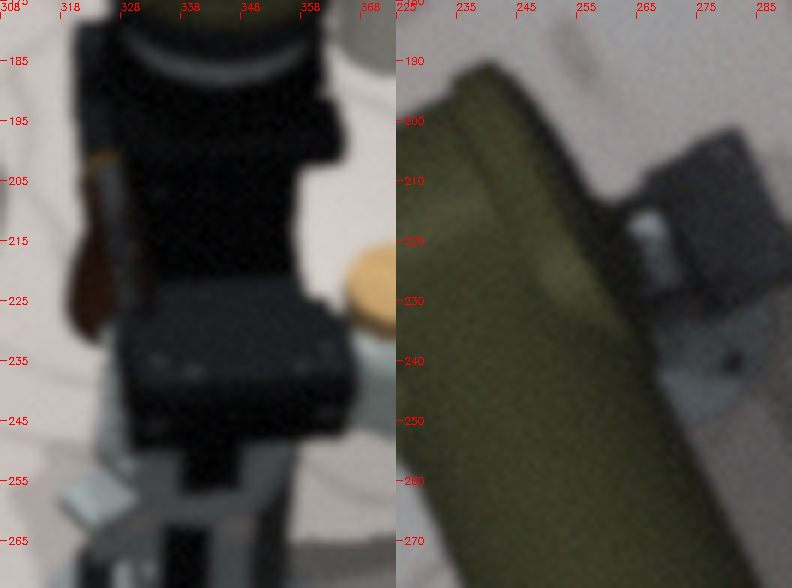

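The gripper hides the head at about (340,240). It reads 74 mm open with no force, so I retreat straight up and look again.

Request:
servo_tool --plan '[{"xyz": [0,0,0],"twist": [0,0,0],"jaw": 0},{"xyz": [0,0,-0.5],"twist": [0,0,0],"jaw": 0},{"xyz": [0,0,-1.5],"twist": [0,0,0],"jaw": 0},{"xyz": [0,0,-3],"twist": [0,0,0],"jaw": 0},{"xyz": [0,0,-5],"twist": [0,0,0],"jaw": 0},{"xyz": [0,0,-8],"twist": [0,0,0],"jaw": 0},{"xyz": [0,0,-11],"twist": [0,0,0],"jaw": 0},{"xyz": [0,0,-14],"twist": [0,0,0],"jaw": 0},{"xyz": [0,0,-16],"twist": [0,0,0],"jaw": 0},{"xyz": [0,0,-16],"twist": [0,0,0],"jaw": 0}]'

```text
time_s: 14.52
tool_pos: [0.5054, 0.1825, 0.5033]
tool_rot: [179.9, -0.5, 23.2]
force: [-0.8, 1.0, 1.3]
grip_width: 0.087
grasp_force: 0.0
```

```bash
python3 look.py 3
```

```text
[0.5054 0.1825 0.5033] [179.91  -0.53  23.2 ] [ 15.7   5.  -40.9  89.    3.4  86.7 -92. ] [-0.8  1.   1.3]
```

View pics/crop3.png

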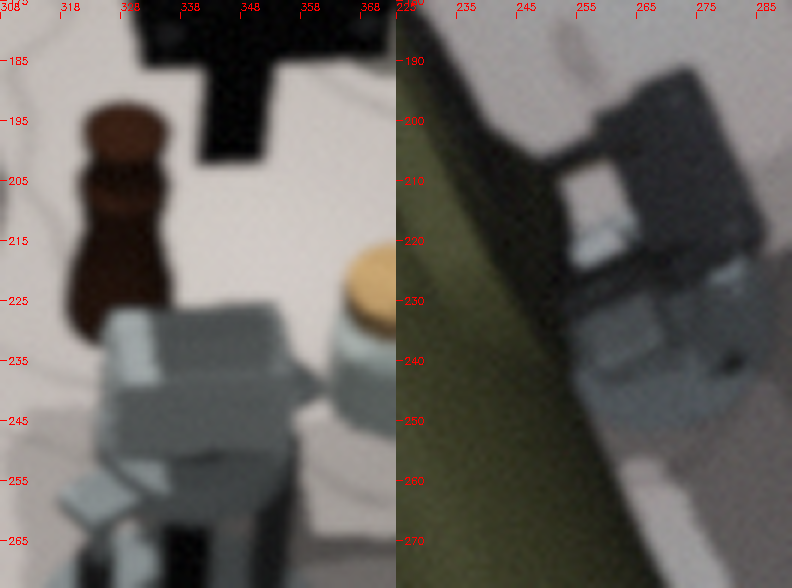

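The side crop shows the head, from (325,227) to (357,251), sitting flush and level on the ring. The gripper is clear above it and the mill and jar haven't moved, so I'm handing in.

```bash
python3 -c "
from cell import env
print(env.sign_off())"
```

```text
the job is handed in; nothing more can be done
None
```

The mallet hangs in its stand with the pin in the slots and the head flush on the ring. It is released, the gripper is clear, and the job was handed in at about 15 s; the sign-off gave no verdict.

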